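# Take a spare-bulb pack off its display peg

## Task

Take the orange spare-bulb pack off its peg on the bench stand: slide it out along the peg and lift its hang tab over the upturned tip, feeling your way so that the tab and the peg are never strained (5 N at most). Then stand it upright in the free, orange-marked pocket of the white caddy and let go. Leave the other two packs hanging where they are and the caddy's other contents in their pockets, and do not let the pack drop and topple on the bench.

Things in the scene. Friction and masses are not known exactly. Their poses are not given: they have to be found in the camera images.
- stand: Fixed bench stand: an upright white sheet panel 300 mm wide (its x), top edge 180 mm above the bench, on a grey foot plate 6 mm thick that reaches 205 mm out. Origin: on the bench, below the panel's front face, mid-width. Its y axis points straight out of the panel, its z up. Three bare steel wire pegs, 6 mm thick, leave the panel along stand y at stand x = -96, 0 and +96 mm.
- peg_root (a point): Root of the middle peg: wire axis at the panel's front face, 160 mm above the bench; axes as the stand's. As drawn each peg runs level 180 mm straight out, then turns sharply up: the end of its axis is 185 mm out and 14 mm higher, round, so that its tip stands 14 mm above the top of the wire. A loaded peg springs up or down, 1 mm at its tip per 9 N.
- peg_tip_drawn (a point): The middle peg's axis end AS DRAWN, 185 mm out from and 14 mm above the root, fixed to the stand: not the real tip. Each peg is a loose push fit in a slotted hole: its root sits up to 2.2 mm high or low, it tilts up to 0.055 rad up or down and swings up to 0.045 rad to either side, all unmeasured: the real tip may be 12 mm low or high and 8 mm aside. Feel for it.
- bulb_pack_center (a point): Centre of the orange spare-bulb pack's block, a clear clamshell 42 mm wide (its x), 20 mm thick (its y), 70 mm tall (its z), with an orange card inside; 60 to 110 g. It hangs by its tab from one of the three pegs (which one varies), 36 to 48 mm out from the panel, its axes about parallel to the stand's.
- bulb_pack_slot (a point): Middle of the upper edge of the slot in the same pack's orange hang tab, 61.5 mm above the pack's centre; this edge rests on the peg. The slot is 14 mm wide and 21.5 mm high, its lower edge 5 mm above the clear block. The tab is 3 mm thick, 30 mm wide, stands in the pack's mid-plane and ends 8 mm above this point. Tab and peg stand a load of 5 N, no more.
- bulb_pack_foot (a point): Centre of the underside of the same pack, 35 mm below its centre. Its z axis points up while the pack is upright.
- fuse_pack_center (a point): The same kind of pack, same size, with a blue card, hanging on another peg. To be left alone. Point and axes as for the bulb pack.
- cap_pack_center (a point): The same kind of pack, same size, with a green card, hanging on another peg. To be left alone. Point and axes as for the bulb pack.
- caddy: Fixed white caddy 60 mm (its x) x 106 mm (its y) x 40 mm high, walls and floor 4 mm; origin on the bench under its centre. Three pockets in a row along its y, each 52 mm (x) x 30 mm (y) inside. The pocket at its -y end is empty and marked orange; the middle one holds an amber vial (26 mm diameter, 48 mm tall), the one at the +y end a blue slide box (40 x 20 x 44 mm).
- free_pocket (a point): Centre of the floor of the empty, orange-marked pocket, 4 mm above the bench; the pocket's rim is 36 mm above this point. Axes as the caddy's.
- vial_center (a point): Middle of the amber vial standing in the caddy's middle pocket. To be left alone.
- slide_box_center (a point): Middle of the blue slide box standing in the caddy's +y pocket. To be left alone.
Not all that is in view belongs to the job. Leave any purple or red look-alike of the part that bears bulb_pack_center alone.

How it is judged:
On the way:
1. the bulb pack is off its peg: its slot beyond the peg's tip, touching nothing of the stand (y of bulb_pack_center in the frame of stand above 0.194 m and contact force between bulb_pack and stand below 0.05 N), for 0.1 s.
At the end, for the whole second after the job is handed in: The bulb pack stands upright (within about 7 degrees) on the floor of the orange-marked pocket (underside within 4 mm of the floor, within 11 mm of the pocket's centre), at rest and released; the other two packs still hang where they were, within 20 mm (z of bulb_pack_foot in the frame of free_pocket between -0.003 and 0.004 m and horizontal distance between bulb_pack_foot and free_pocket below 0.011 m and angle between bulb_pack_foot's own z axis and vertical below 0.12 rad and linear speed of bulb_pack below 0.02 m/s and distance of each of fuse_pack_center, cap_pack_center from where it was at the start of the episode below 0.02 m); the robot touches nothing.
It fails at once if the hang tab or the peg is strained: more than 5 N between the bulb pack and the stand or its pegs (contact force between bulb_pack and stand above 5 N).
It fails at once if the bulb pack falls and lies on the bench or the stand's foot (height (world z) of bulb_pack_center below 0.0285 m).
It fails at once if another hanging pack is pushed along or off its peg (more than 25 mm) (distance of any of fuse_pack_center, cap_pack_center from where it was at the start of the episode above 0.025 m).
It fails at once if the vial or the slide box in the caddy is pushed over or taken out (more than 20 mm) (distance of any of vial_center, slide_box_center from where it was at the start of the episode above 0.02 m).
It also fails if it takes over 67 s, if anything falls off the work surface, if the arm or the gripper's body presses on something with over 40 N, if the wrist force passes 120 N, or if a joint passes its speed limit or range.

## Robot

A 6-joint arm with a two-finger parallel gripper is mounted at the origin on the work surface. World frame = base frame: x ahead of the robot, y to its left, z up, the work surface at z = 0. Lengths are in m, angles in rad, forces in N, time in s.
With the tool pointing down it reaches from about 0.275 to 0.725 m from the base axis. Payload 15.9 kg.
Tool frame: the origin (TCP) lies on the centre line of the jaws, within the pads' length; the fingertips stand 22 mm ahead of it and the grasp point (between the pads) lies 3 mm ahead of it; z points along the fingers, y is the line along which they close (so a half turn about z gives the same grasp; the last joint's range is limited). The gripper opens to 85 mm and grips with 20 to 120 N. Pads are 22 mm wide; open, the fingers measure 114 mm over their backs; the gripper's body (76 mm by 85 mm) begins 54 mm behind the grasp point. The pads swing forward as they close: fully open they stand 13 mm farther back than shut.
Start: joints at [-1.317, 0.213, -0.034, 1.323, 0, 1.571], TCP at [0.126, -0.484, 0.253] pointing down, gripper open.
Joint ranges: [-2.98, 2.98], [-0.74, 1.72], [-1.14, 1.35], [-2.1, 2.04], [-1.57, 1.44], [-3.14, 3.14]. Speed limits (rad/s): [1.89, 1.89, 2.39, 2.57, 3.14, 3.14].

## Interface

Orientations are given as [roll, pitch, yaw] about the fixed x, y, z axes, in that order (R = Rz(yaw) Ry(pitch) Rx(roll)).
In Python, from station import status, read_camera, get_calibration, job gives the robot as it stands. The module is installed in compiled form; this text tells all that it offers.
- The arm moves only by the tool play_rows, never from a script. Its argument "targets" is a list of rows, each a list of 2 entries, a list of its own where there are three numbers: the shift along the tool's x, y, z each as a share of 0.3 m, from -1 to 1, then the turn, a rotation vector about the tool's x, y, z each as a share of 0.5 rad, from -1 to 1. In form: [[[x, y, z], [rx, ry, rz]], ...]. A call has 1 to 20 rows; each row is the pose to reach, as a shift and turn from the pose commanded when the call began, along the tool's axes at that moment; what a row does not reach only later rows make up. A row lasts 1/10 s, in which the tool goes at most 50 mm and 8.59 degrees, less where a joint would pass 70% of its speed; a pose out of reach is approached as far as the arm can. A call with a number of a shift or a turn outside -1 to 1 is refused whole. A call with a gripper value outside its range is refused whole. "fingers" is the closure, from 0 (fully open) to 1 (shut), set as the call begins (left out, the last holds). The fingers move at their own pace and stop on an object; "grip_force" is the grip in N (left out, the last holds). Time passes only in rows, so rows that repeat a pose let the fingers close. It gives the time, the measured TCP pose, the force, the opening and the grip force at its end, in the units of the state.
- status.sense(): the state, without advancing time (a new reading comes with each control period).
- read_camera(name): name is "scene" or "top" or "wrist"; returns (picture, depth): 480x640x3 uint8, red, green, blue; 480x640 float32, m along the optical axis (not along the pixel's ray), 0 where there is no reading.
- get_calibration(name): a dict with "fx", "fy", "cx", "cy" (pixels), "D" ([k1, k2, p1, p2, k3] as OpenCV has them; the pictures are not rectified), "cam_to_world" (4x4, takes a point from camera to world coordinates). Camera axes: x right, y up, looking along -z (the intrinsics and any distortion apply to the point x, -y, -z); pixel columns grow to the right and rows downward; lengths in m; the calibration is good to about 2 mm. A picture is of the moment at which its call begins: read the wrist's pose just before it. get_calibration takes no time and is no camera call; for the wrist camera it gives the pose at the moment of the call.
- job.job_done(): hands the job in; it is judged then, once.
The state is a dict: "time_s": time; "q": joint angles; "joint_vel": joint speeds; "joint_torque": joint torques, N m; "tool_pos": TCP position; "orientation": TCP orientation; "ft_force": force on the tool from outside, world axes, zero at the start; "wrist_torque": the same for the moment, N m; "grip_width": opening from 0.0 (shut) to 1.0 (fully open); "grasp_force": force on a finger pad.
Only numpy, scipy, OpenCV 4.12 (cv2) and the standard library are available. Lean on these libraries where they do the work, as an engineer would, in place of code of your own. Each camera call takes 0.05 s, during which the arm holds its last target. There are 200 camera calls.

## Working session

There is one attempt and no reset: what is moved stays moved. The work goes in short steps, Python scripts to look and compute and a tool call to move; the robot and the scene stay as the last step left them, time stands still between calls to the robot, and variables do not carry over. Pictures are saved under pics/ and viewed, at most 11 in all, crops included, and the job is handed in when it is done.

Besides the shell and the picture viewer there is one more tool, called after "Emit:" as a command line: name --argument value ..., lists and objects as JSON in quotes. play_rows: Moves the arm, as the interface text tells. Shift numbers are shares of 0.3 m and turn numbers shares of 0.5 rad, none past 1 either way. Its arguments: {"type":"object","properties":{"targets":{"type":"array"},"fingers":{"type":"number"},"grip_force":{"type":"number"}},"required":["targets"]}

```bash
mkdir -p pics; cat > h.py <<'E'
import numpy as np, cv2
from station import status, read_camera, get_calibration, job
def grab(n):
    c=get_calibration(n); p,d=read_camera(n); return c,p,d
def world(c,d,u=None,v=None):
    """world points for pixels (u,v) or for whole image"""
    K=np.array([[c['fx'],0,c['cx']],[0,c['fy'],c['cy']],[0,0,1]])
    if u is None: v,u=np.mgrid[0:480,0:640]
    u=np.asarray(u,float).ravel();v=np.asarray(v,float).ravel()
    n=cv2.undistortPoints(np.stack([u,v],1)[:,None],K,np.array(c['D'],float))[:,0]
    z=np.asarray(d).ravel() if np.size(d)==u.size else d[v.astype(int),u.astype(int)]
    P=np.stack([n[:,0]*z,-n[:,1]*z,-z,np.ones_like(z)],1)
    return (P@np.array(c['cam_to_world']).T)[:,:3]
E
python3 - <<'E'
from h import *
s=status.sense();print({k:np.round(v,3) for k,v in s.items()})
ims=[]
for n in ['scene','top','wrist']:
    c,p,d=grab(n);np.savez('pics/'+n+'0.npz',p=p,d=d,**{k:np.array(v) for k,v in c.items()})
    cv2.imwrite(f'pics/{n}0.png',p[:,:,::-1]);print(n,np.round(c['cam_to_world'],3).tolist(),c['fx'])
E
```

```text
{'time_s': np.float64(0.0), 'q': array([-1.317,  0.213, -0.035,  1.324, -0.   ,  1.571]), 'joint_vel': array([ 0.002,  0.002,  0.001, -0.   ,  0.   ,  0.   ]), 'joint_torque': array([ 0.0000e+00, -6.8615e+01,  4.8712e+01,  1.7000e-02,  0.0000e+00,
        0.0000e+00]), 'tool_pos': array([ 0.125, -0.484,  0.253]), 'orientation': array([-3.14 ,  0.   ,  0.254]), 'ft_force': array([-0.294,  0.283,  0.672]), 'wrist_torque': array([-0.01 , -0.003,  0.017]), 'grasp_force': np.float64(0.0), 'grip_width': np.float64(1.001)}
scene [[-0.743, -0.509, 0.434, 0.87], [0.669, -0.576, 0.47, 0.373], [0.011, 0.639, 0.769, 0.876], [0.0, 0.0, 0.0, 1.0]] 611.2774872308308
top [[-0.014, 0.997, -0.077, 0.392], [-1.0, -0.014, -0.008, -0.095], [-0.009, 0.077, 0.997, 1.102], [0.0, 0.0, 0.0, 1.0]] 598.9790588225346
wrist [[0.25, 0.932, 0.262, 0.192], [-0.968, 0.241, 0.068, -0.467], [-0.0, -0.271, 0.963, 0.374], [0.0, 0.0, 0.0, 1.0]] 388.9994934926144
```

View pics/scene0.png

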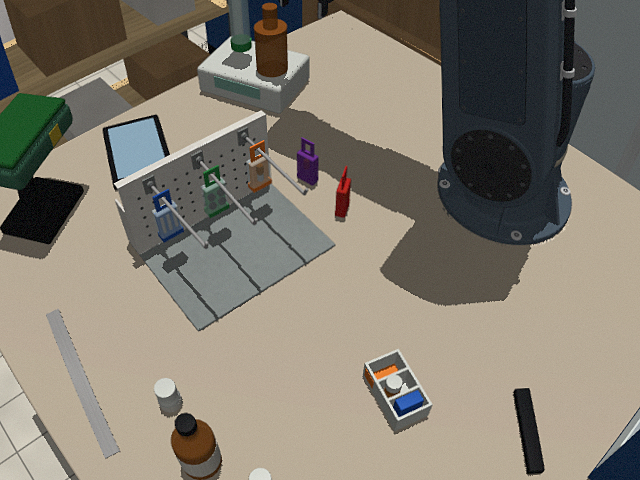

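View pics/top0.png

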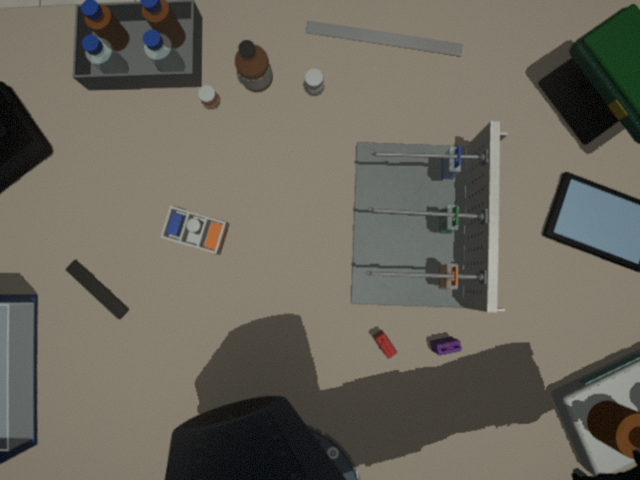

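The orange pack hangs on the peg nearest the robot: tab in the top view at about (455,275), tip at about (368,273). The caddy is near (195,230) with its orange pocket at (213,236). Next I'll measure all of these.

```bash
cat > m.py <<'E'
from h import *
def load(n):
    z=np.load(f'pics/{n}0.npz'); return {k:z[k] for k in z.files},z['p'],z['d']
for n in ['top','scene']:
    c,p,d=load(n); W=world(c,d).reshape(480,640,3); h=cv2.cvtColor(p,cv2.COLOR_RGB2HSV); ok=d>0
    print('==',n)
    if n=='top':
        roi=np.zeros((480,640),bool); roi[110:320,340:520]=1
        foot=roi&ok&(abs(W[...,2]-.006)<.004)&(h[...,1]<60)
        # foot plate edges
        m=np.zeros((480,640),np.uint8); m[roi&ok&(W[...,2]>.145)&(W[...,2]<.178)]=1
        v,u=np.nonzero(m); P=world(c,d,u,v)
        top=roi&ok&(W[...,2]>.172)
        q=W[top]; q=q[q[:,1]<np.median(q[:,1])+.02]; 
        r=cv2.minAreaRect((q[:,:2]*1000).astype(np.float32)); print('panel top',r,np.median(q[:,2]))
        print('bench z',np.median(W[350:370,480:540][...,2]),'foot z',np.median(W[240:260,380:430,2]))
        # caddy
        roi=np.zeros((480,640),bool); roi[195:265,150:240]=1
        q=W[roi&ok&(abs(W[...,2]-.04)<.005)&(h[...,1]<70)]; r=cv2.minAreaRect((q[:,:2]*1000).astype(np.float32)); print('caddy',r,np.median(q[:,2]))
        o=roi&(h[...,0]<18)&(h[...,1]>150); print('orange',W[o].mean(0),o.sum()); o=roi&(abs(h[...,0]-113)<12)&(h[...,1]>150); print('blue',np.median(W[o],0))
    for nm,(lo,hi) in {'orange':(4,18),'green':(50,90),'blue':(100,125)}.items():
        roi=np.zeros((480,640),bool)
        if n=='top': roi[130:300,430:475]=1
        else: roi[130:250,145:275]=1
        o=roi&ok&(h[...,0]>=lo)&(h[...,0]<=hi)&(h[...,1]>110)
        q=W[o]; print(nm,o.sum(),'med',np.round(np.median(q,0),4),'p2',np.round(np.percentile(q,2,axis=0),4),'p98',np.round(np.percentile(q,98,axis=0),4))
    # pegs: points with z 0.135..0.2 beyond the packs
    roi=np.zeros((480,640),bool)
    if n=='top': roi[130:300,355:440]=1
    else: roi[130:250,140:320]=1
    q=W[roi&ok&(W[...,2]>.12)&(W[...,2]<.2)&(h[...,1]<110)]
    np.save(f'pics/peg_{n}.npy',q)
    if n=='top': print(len(q)); 
    q=q[(q[:,1]>-.31)&(q[:,1]<-.1)]
    for x0 in np.arange(.2,.56,.01):
        s=q[abs(q[:,0]-x0)<.005]
        if len(s)>5: print(round(x0,3),len(s),np.round(s.min(0),3),np.round(s.max(0),3))
E
python3 m.py
```

```text
== top
panel top ((494.95062255859375, -345.2826843261719), (19.845823287963867, 299.25225830078125), 86.89411926269531) 0.17927575727330897
bench z -0.00034531985119201636 foot z 0.005594458222486387
caddy ((491.5726013183594, 153.78286743164062), (106.86754608154297, 61.031524658203125), 72.48550415039062) 0.03935305682584245
orange [0.48214916 0.12304096 0.01310704] 243
blue [nan nan nan]
orange 87 med [ 0.4007 -0.2875  0.167 ] p2 [ 0.3883 -0.2917  0.1343] p98 [ 0.4148 -0.2857  0.1725]
green 30 med [ 0.4956 -0.2913  0.1671] p2 [ 0.484  -0.2933  0.1615] p98 [ 0.5087 -0.2898  0.1699]
blue 53 med [ 0.5918 -0.2987  0.1674] p2 [ 0.5792 -0.3011  0.141 ] p98 [ 0.6064 -0.2972  0.1717]
807
0.4 153 [ 0.4   -0.264  0.15 ] [ 0.405 -0.153  0.164]
0.41 123 [ 0.405 -0.227  0.152] [ 0.409 -0.148  0.171]
0.5 162 [ 0.498 -0.266  0.15 ] [ 0.505 -0.163  0.161]
0.51 108 [ 0.505 -0.235  0.148] [ 0.511 -0.153  0.169]
== scene
orange 336 med [ 0.407  -0.2845  0.1367] p2 [ 0.3864 -0.2932  0.0683] p98 [ 0.4235 -0.2745  0.1698]
green 247 med [ 0.4996 -0.2891  0.1446] p2 [ 0.454  -0.5439  0.0165] p98 [ 0.5194 -0.2791  0.1673]
blue 308 med [ 0.596  -0.296   0.1433] p2 [ 0.4529 -0.5522  0.0155] p98 [ 0.6146 -0.2849  0.1694]
0.38 9 [ 0.381 -0.291  0.132] [ 0.385 -0.277  0.134]
0.39 22 [ 0.387 -0.294  0.12 ] [ 0.395 -0.274  0.167]
0.4 113 [ 0.395 -0.31   0.12 ] [ 0.405 -0.172  0.164]
0.41 239 [ 0.405 -0.297  0.12 ] [ 0.414 -0.143  0.168]
0.42 86 [ 0.415 -0.297  0.12 ] [ 0.425 -0.275  0.166]
0.48 30 [ 0.478 -0.296  0.12 ] [ 0.485 -0.279  0.149]
0.49 24 [ 0.485 -0.299  0.121] [ 0.495 -0.278  0.157]
0.5 160 [ 0.495 -0.31   0.121] [ 0.505 -0.197  0.166]
0.51 232 [ 0.505 -0.301  0.121] [ 0.515 -0.15   0.165]
0.52 48 [ 0.515 -0.3    0.121] [ 0.521 -0.28   0.134]
  return _methods._mean(a, axis=axis, dtype=dtype,
  ret = um.true_divide(
```

```bash
cat > m2.py <<'E'
from h import *
def load(n):
    z=np.load(f'pics/{n}0.npz'); return {k:z[k] for k in z.files},z['p'],z['d']
for n in ['top','scene']:
    c,p,d=load(n); W=world(c,d).reshape(480,640,3); h=cv2.cvtColor(p,cv2.COLOR_RGB2HSV)
    roi=np.zeros((480,640),bool)
    if n=='top': roi[130:300,355:500]=1
    else: roi[130:250,140:320]=1
    print('==',n)
    for x0 in (.404,.504,.6):
        m=roi&(d>0)&(W[...,2]>.14)&(W[...,2]<.19)&(abs(W[...,0]-x0)<.012)&(W[...,1]>-.28)&(h[...,1]<110)
        q=W[m]; 
        if len(q)<10: continue
        b=q[q[:,1]<-.165]
        print(x0,len(b),'x,z at y=-.29,-.15:',[np.round(np.polyval(np.polyfit(b[:,1],b[:,k],1),[-.29,-.15]),4).tolist() for k in (0,2)])
        for y in np.arange(-.28,-.135,.008 if x0==.404 else .03):
            s=q[abs(q[:,1]-y)<.004]
            if len(s): print('  y%.3f n%d x %.4f z med %.4f max %.4f'%(y,len(s),np.median(s[:,0]),np.median(s[:,2]),s[:,2].max()))
        print('  ymax',q[:,1].max())
c,p,d=load('scene'); W=world(c,d).reshape(-1,3)
q=W[(W[:,2]>.1)&(W[:,2]<.175)&(W[:,1]<-.31)&(W[:,1]>-.36)&(W[:,0]>.36)&(W[:,0]<.65)]
f=np.polyfit(q[:,0],q[:,1],1); r=q[:,1]-np.polyval(f,q[:,0]); q=q[abs(r)<.006]; f=np.polyfit(q[:,0],q[:,1],1); print('front face y=',f,'at .4:',np.polyval(f,.4),len(q))
c,p,d=load('top'); W=world(c,d).reshape(-1,3)
q=W[(W[:,2]>.174)&(W[:,2]<.186)&(W[:,1]<-.31)&(W[:,1]>-.38)&(W[:,0]>.36)&(W[:,0]<.62)]
r=q[:,1]-np.polyval(f,q[:,0]); print('panel top offset from face pct',np.percentile(r,[2,25,50,75,98]), 'slope',np.polyfit(q[:,0],q[:,1],1))
E
python3 m2.py
```

```text
== top
0.404 269 x,z at y=-.29,-.15: [[0.4012, 0.4072], [0.1613, 0.1541]]
  y-0.280 n8 x 0.4026 z med 0.1613 max 0.1662
  y-0.272 n17 x 0.4027 z med 0.1604 max 0.1638
  y-0.264 n17 x 0.4029 z med 0.1597 max 0.1622
  y-0.256 n17 x 0.4029 z med 0.1592 max 0.1641
  y-0.248 n21 x 0.4016 z med 0.1585 max 0.1615
  y-0.240 n19 x 0.4031 z med 0.1605 max 0.1613
  y-0.232 n17 x 0.4034 z med 0.1593 max 0.1612
  y-0.224 n18 x 0.4035 z med 0.1574 max 0.1611
  y-0.216 n20 x 0.4044 z med 0.1575 max 0.1603
  y-0.208 n20 x 0.4045 z med 0.1570 max 0.1598
  y-0.200 n20 x 0.4046 z med 0.1577 max 0.1606
  y-0.192 n18 x 0.4055 z med 0.1565 max 0.1598
  y-0.184 n17 x 0.4057 z med 0.1554 max 0.1573
  y-0.176 n22 x 0.4066 z med 0.1556 max 0.1594
  y-0.168 n21 x 0.4075 z med 0.1553 max 0.1576
  y-0.160 n20 x 0.4068 z med 0.1561 max 0.1584
  y-0.152 n15 x 0.4075 z med 0.1664 max 0.1715
  y-0.144 n3 x 0.4076 z med 0.1672 max 0.1683
  ymax -0.14757489241965244
0.504 273 x,z at y=-.29,-.15: [[0.4978, 0.5088], [0.1582, 0.1515]]
  y-0.280 n11 x 0.4976 z med 0.1581 max 0.1617
  y-0.250 n21 x 0.5002 z med 0.1557 max 
[... 1600 characters left out ...]
 max 0.1568
  y-0.220 n16 x 0.5070 z med 0.1536 max 0.1578
  y-0.190 n14 x 0.5085 z med 0.1526 max 0.1559
  y-0.160 n7 x 0.5120 z med 0.1527 max 0.1534
  ymax -0.14972607670200144
0.6 207 x,z at y=-.29,-.15: [[0.595, 0.6004], [0.1597, 0.1603]]
  y-0.280 n7 x 0.5950 z med 0.1603 max 0.1622
  y-0.250 n15 x 0.5973 z med 0.1599 max 0.1611
  y-0.220 n16 x 0.5981 z med 0.1601 max 0.1615
  y-0.190 n13 x 0.5994 z med 0.1604 max 0.1635
  y-0.160 n26 x 0.6013 z med 0.1699 max 0.1755
  ymax -0.155217439412207
front face y= [-0.05318555 -0.31199526] at .4: -0.3332694841641319 4066
panel top offset from face pct [-0.015974   -0.0121984  -0.00835012 -0.00427305 -0.0007856 ] slope [-0.0527099  -0.32055128]
```

Emit:
play_rows --targets '[[[0.53, -0.206, 0], [0, 0, -1]], [[0.53, -0.206, 0], [0, 0, -1]], [[0.53, -0.206, 0], [0, 0, -1]], [[0.53, -0.206, 0], [0, 0, -1]], [[0.53, -0.206, 0], [0, 0, -1]]]' --fingers 0 --grip_force 25

```text
time_s: 0.65
tool_pos: [0.2658, -0.3826, 0.2532]
orientation: [-3.141, -0.0, 0.759]
ft_force: [-0.2, 0.4, 0.4]
grip_width: 0.999
grasp_force: 0.0
```

```bash
cat >> h.py <<'E'
from scipy.spatial.transform import Rotation as Rn
def go(p,rpy,s=None):
    """shares of shift & turn from measured pose to world pose p,rpy"""
    s=s or status.sense(); R=Rn.from_euler('xyz',s['orientation']); T=Rn.from_euler('xyz',rpy)
    print('now',s['time_s'],np.round(s['tool_pos'],4),np.round(s['orientation'],4),'q',np.round(s['q'],2),'F',np.round(s['ft_force'],2))
    print('shift',np.round(R.inv().apply(np.array(p)-s['tool_pos'])/.3,4).tolist(),'turn',np.round((R.inv()*T).as_rotvec()/.5,4).tolist())
E
python3 -c "
from h import *
go([.403,-.2845,.253],[np.pi,0,1.518])"
```

```text
now 0.65 [ 0.2658 -0.3826  0.2532] [-3.1414e+00 -5.0000e-04  7.5910e-01] q [-0.96  0.14 -0.12  1.31  0.    1.42] F [-0.2   0.41  0.38]
shift [0.5569, 0.0775, 0.001] turn [-0.0, -0.0011, -1.5179]
```

Emit:
play_rows --targets '[[[0.557, 0.078, 0], [0, 0, -1]], [[0.557, 0.078, 0], [0, 0, -1]], [[0.557, 0.078, 0], [0, 0, -1]], [[0.557, 0.078, 0], [0, 0, -1]], [[0.557, 0.078, 0], [0, 0, -1]]]'

```text
time_s: 1.15
tool_pos: [0.4031, -0.2859, 0.2529]
orientation: [-3.141, -0.0, 1.257]
ft_force: [-0.6, 0.2, -0.6]
grip_width: 1.001
grasp_force: 0.0
```

Emit:
play_rows --targets '[[[0, 0, 0], [0, 0, -0.518]], [[0, 0, 0], [0, 0, -0.518]], [[0, 0, 0], [0, 0, -0.518]], [[0, 0, 0], [0, 0, -0.518]]]'

```text
time_s: 1.55
tool_pos: [0.4011, -0.2876, 0.2533]
orientation: [-3.141, 0.0, 1.507]
ft_force: [-0.1, -0.7, 0.4]
grip_width: 0.998
grasp_force: 0.0
```

```bash
python3 - <<'E'
from h import *
go([.403,-.2845,.253],[np.pi,0,1.518])
c,p,d=grab('wrist'); cv2.imwrite('pics/w1.png',p[:,:,::-1]); np.savez('pics/w1.npz',p=p,d=d,**{k:np.array(v) for k,v in c.items()})
W=world(c,d).reshape(480,640,3); h=cv2.cvtColor(p,cv2.COLOR_RGB2HSV)
o=(d>0)&(h[...,0]>=4)&(h[...,0]<=18)&(h[...,1]>110)
q=W[o]
for lo,hi in ((.164,.18),(.138,.163),(.13,.138),(.07,.13)):
    s=q[(q[:,2]>lo)&(q[:,2]<hi)]
    if len(s): print(lo,len(s),np.round(np.percentile(s,[2,50,98],axis=0),4).tolist())
m=(d>0)&(W[...,2]>.145)&(W[...,2]<.19)&(abs(W[...,0]-.404)<.015)&(W[...,1]>-.28)&(h[...,1]<90)
q=W[m]
for y in np.arange(-.28,-.13,.008):
    s=q[abs(q[:,1]-y)<.004]
    if len(s): print('  y%.3f n%d x %.4f (%.4f %.4f) z med %.4f max %.4f'%(y,len(s),np.median(s[:,0]),s[:,0].min(),s[:,0].max(),np.median(s[:,2]),s[:,2].max()))
print(q[:,1].max())
E
```

```text
now 1.55 [ 0.4011 -0.2876  0.2533] [-3.1414e+00  1.0000e-04  1.5074e+00] q [-0.62  0.2  -0.05  1.32 -0.    1.01] F [-0.07 -0.69  0.39]
shift [0.0107, 0.0055, 0.0008] turn [-0.0004, 0.0002, -0.0212]
0.164 448 [[0.3889, -0.29, 0.1645], [0.4023, -0.2877, 0.1696], [0.4172, -0.2862, 0.1712]]
0.138 385 [[0.3889, -0.2899, 0.139], [0.4037, -0.2874, 0.1499], [0.4173, -0.2861, 0.1627]]
0.13 49 [[0.3884, -0.2883, 0.1314], [0.3997, -0.2867, 0.1364], [0.4183, -0.2783, 0.1379]]
0.07 845 [[0.1357, -0.5439, 0.0708], [0.1658, -0.5304, 0.0789], [0.4208, -0.1883, 0.1178]]
  y-0.280 n73 x 0.4034 (0.4005 0.4063) z med 0.1613 max 0.1630
  y-0.272 n140 x 0.4035 (0.4007 0.4063) z med 0.1612 max 0.1629
  y-0.264 n142 x 0.4040 (0.4013 0.4068) z med 0.1608 max 0.1631
  y-0.256 n154 x 0.4044 (0.4013 0.4073) z med 0.1603 max 0.1624
  y-0.248 n158 x 0.4047 (0.4018 0.4078) z med 0.1598 max 0.1619
  y-0.240 n164 x 0.4053 (0.4023 0.4083) z med 0.1595 max 0.1618
  y-0.232 n164 x 0.4058 (0.4029 0.4088) z med 0.1589 max 0.1609
  y-0.224 n171 x 0.4063 (0.4032 0.4093) z med 0.1587 max 0.1615
  y-0.216 n174 x 0.4064 (0.4033 0.4094) z med 0.1583 max 0.1607
  y-0.208 n169 x 0.4068 (0.4039 0.4097) z med 0.1578 max 0.1606
  y-0.200 n173 x 0.4074 (0.4044 0.4102) z med 0.1576 max 0.1592
  y-0.192 n178 x 0.4078 (0.4048 0.4107) z med 0.1569 max 0.1599
  y-0.184 n191 x 0.4082 (0.4050 0.4112) z med 0.1567 max 0.1586
  y-0.176 n189 x 0.4086 (0.4055 0.4117) z med 0.1563 max 0.1591
  y-0.168 n181 x 0.4092 (0.4060 0.4121) z med 0.1560 max 0.1581
  y-0.160 n185 x 0.4096 (0.4069 0.4122) z med 0.1557 max 0.1611
  y-0.152 n71 x 0.4093 (0.4071 0.4123) z med 0.1599 max 0.1640
-0.1536291059871468
```

View pics/w1.png

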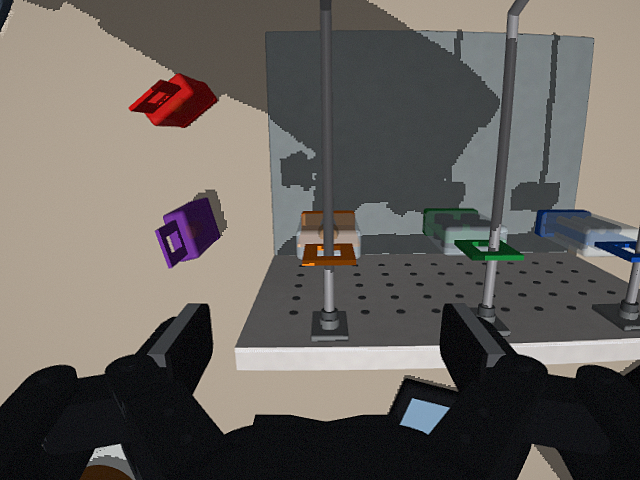

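The wrist picture shows the orange pack's tab at (328,255) and its peg along column 325. The fingers are set to straddle it. Descending.

Emit:
play_rows --targets '[[[0.01, 0.006, 0.1], [0, 0, -0.021]], [[0.01, 0.006, 0.2], [0, 0, -0.021]], [[0.01, 0.006, 0.27], [0, 0, -0.021]], [[0.01, 0.006, 0.33], [0, 0, -0.021]], [[0.01, 0.006, 0.38], [0, 0, -0.021]], [[0.01, 0.006, 0.4], [0, 0, -0.021]], [[0.01, 0.006, 0.416], [0, 0, -0.021]], [[0.01, 0.006, 0.416], [0, 0, -0.021]], [[0.01, 0.006, 0.416], [0, 0, -0.021]]]'

```text
time_s: 2.5
tool_pos: [0.404, -0.2843, 0.1291]
orientation: [3.141, 0.0, 1.523]
ft_force: [0.3, -0.2, -0.2]
grip_width: 0.998
grasp_force: 0.0
```

```bash
python3 - <<'E'
from h import *
go([.403,-.2845,.1285],[np.pi,0,1.518])
F=[]
for i in range(3):
    c,p,d=grab('scene'); F.append(status.sense()['ft_force'])
print(np.round(F,2).tolist())
cv2.imwrite('pics/s2.png',cv2.resize(p[100:260,120:340,::-1],None,fx=3.5,fy=3.5,interpolation=cv2.INTER_CUBIC))
E
```

```text
now 2.5 [ 0.404  -0.2843  0.1291] [3.1409e+00 4.0000e-04 1.5227e+00] q [-0.61  0.26 -0.3   1.01 -0.    1.01] F [ 0.25 -0.22 -0.23]
shift [-0.0009, -0.0032, 0.002] turn [0.0013, 0.0008, 0.0095]
[[0.68, -1.31, 0.2], [-0.65, 0.58, 0.23], [0.52, 0.31, -0.11]]
```

View pics/s2.png

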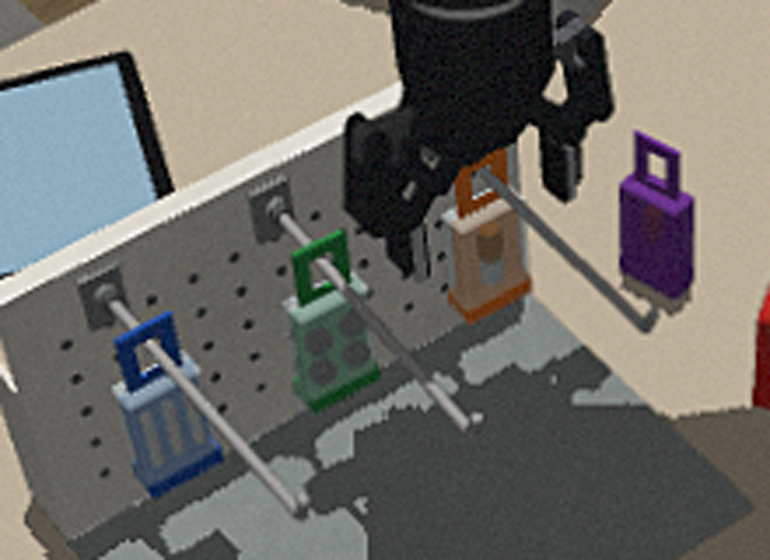

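Emit:
play_rows --targets '[[[0, -0.003, 0.002], [0, 0, 0.009]], [[0, -0.003, 0.002], [0, 0, 0.009]], [[0, -0.003, 0.002], [0, 0, 0.009]], [[0, -0.003, 0.002], [0, 0, 0.009]], [[0, -0.003, 0.002], [0, 0, 0.009]]]' --fingers 0.45 --grip_force 20

```text
time_s: 3.15
tool_pos: [0.4028, -0.284, 0.1279]
orientation: [-3.142, -0.0, 1.519]
ft_force: [0.1, -0.2, -0.3]
grip_width: 0.552
grasp_force: 0.0
```

Emit:
play_rows --targets '[[[0, 0, 0], [0, 0, 0]], [[0, 0, 0], [0, 0, 0]], [[0, 0, 0], [0, 0, 0]], [[0, 0, 0], [0, 0, 0]], [[0, 0, 0], [0, 0, 0]], [[0, 0, 0], [0, 0, 0]]]' --fingers 0.65

```text
time_s: 3.75
tool_pos: [0.4028, -0.284, 0.1279]
orientation: [-3.142, -0.0, 1.519]
ft_force: [-0.5, 0.2, -0.1]
grip_width: 0.488
grasp_force: 26.8
```

```bash
cat >> h.py <<'E'
def feel(n=8,cam='wrist'):
    F=[]
    for i in range(n):
        c,p,d=grab(cam); F.append(status.sense()['ft_force'])
    print('F mean',np.round(np.mean(F,0),2),'+-',np.round(np.std(F,0)/n**.5,2)); return c,p,d
E
python3 - <<'E'
from h import *
go([.403,-.2845,.1285],[np.pi,0,1.518])
c,p,d=feel(8); cv2.imwrite('pics/w3.png',p[:,:,::-1])
W=world(c,d).reshape(480,640,3); h=cv2.cvtColor(p,cv2.COLOR_RGB2HSV)
np.savez('pics/w3.npz',p=p,d=d,**{k:np.array(v) for k,v in c.items()})
q=W[(d>0)&(h[...,0]>=4)&(h[...,0]<=18)&(h[...,1]>110)&(W[...,1]>-.32)]
for lo,hi in ((.164,.18),(.138,.163),(.13,.138)):
    s=q[(q[:,2]>lo)&(q[:,2]<hi)]
    if len(s): print(lo,len(s),np.round(np.percentile(s,[2,50,98],axis=0),4).tolist())
print({k:np.round(v,3) for k,v in status.sense().items() if 'gr' in k})
E
```

```text
now 3.75 [ 0.4028 -0.284   0.1279] [-3.1416 -0.      1.5188] q [-0.61  0.26 -0.3   1.01  0.    1.01] F [-0.46  0.16 -0.06]
shift [-0.0017, 0.0006, -0.0021] turn [-0.0001, -0.0001, 0.0016]
F mean [0.03 0.01 0.83] +- [0.11 0.09 0.06]
0.164 250 [[0.3938, -0.2877, 0.164], [0.4033, -0.2867, 0.1646], [0.4167, -0.2752, 0.1786]]
0.138 3216 [[0.3887, -0.2889, 0.1386], [0.4039, -0.2871, 0.152], [0.4177, -0.2857, 0.1627]]
0.13 363 [[0.3888, -0.2883, 0.1313], [0.4072, -0.2869, 0.1364], [0.4177, -0.2783, 0.138]]
{'grasp_force': np.float64(26.775), 'grip_width': np.float64(0.484)}
```

View pics/w3.png

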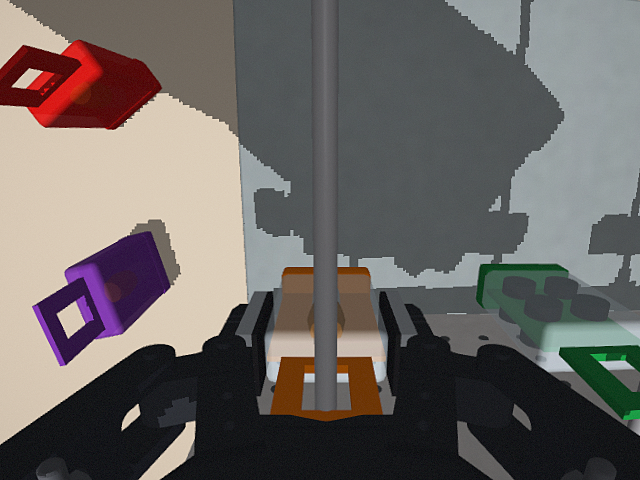

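Emit:
play_rows --targets '[[[0, 0, -0.002], [0, 0, 0]], [[0, 0, -0.004], [0, 0, 0]], [[0, 0, -0.008], [0, 0, 0]], [[0, 0, -0.013], [0, 0, 0]], [[0, 0, -0.018], [0, 0, 0]], [[0, 0, -0.023], [0, 0, 0]], [[0, 0, -0.023], [0, 0, 0]], [[0, 0, -0.023], [0, 0, 0]]]'

```text
time_s: 4.95
tool_pos: [0.4029, -0.284, 0.1348]
orientation: [3.142, 0.0, 1.519]
ft_force: [0.5, 0.0, -1.8]
grip_width: 0.485
grasp_force: 26.7
```

```bash
python3 - <<'E'
from h import *
s=status.sense();print(s['tool_pos'],s['grip_width'],s['grasp_force'])
c,p,d=feel(8)
np.savez('pics/w4.npz',p=p,d=d,**{k:np.array(v) for k,v in c.items()})
W=world(c,d).reshape(480,640,3); h=cv2.cvtColor(p,cv2.COLOR_RGB2HSV)
o=(d>0)&(h[...,0]>=4)&(h[...,0]<=18)&(h[...,1]>110)&(W[...,1]>-.32)&(W[...,2]>.12)
q=W[o];v,u=np.nonzero(o)
f=np.polyfit(q[:,2],q[:,1],1); print('tab tilt y vs z',f, np.percentile(q,[2,50,98],axis=0).round(4).tolist())
cut=W[...,2]; s=W[350:413,350:352]; 
for r in range(345,425,4): print(r,[ (round(float(W[r,cc,0]),4),round(float(W[r,cc,1]),4),round(float(W[r,cc,2]),4),int(h[r,cc,0]),int(h[r,cc,1])) for cc in (292,325,364)])
E
```

```text
[ 0.40286591 -0.28400729  0.13483051] 0.4850093601992281 26.748577058315277
F mean [ 0.09 -0.06 -0.41] +- [0.1  0.07 0.14]
tab tilt y vs z [-0.04473058 -0.27955846] [[0.3887, -0.2887, 0.137], [0.403, -0.2869, 0.159], [0.4177, -0.2787, 0.172]]
345 [(0.3923, -0.2823, 0.1421, 14, 33), (0.4038, -0.2709, 0.1624, 120, 5), (0.4159, -0.2832, 0.1428, 15, 31)]
349 [(0.3921, -0.2839, 0.142, 13, 33), (0.4037, -0.2723, 0.1621, 150, 8), (0.4158, -0.2844, 0.1431, 12, 30)]
353 [(0.3921, -0.2851, 0.1425, 14, 29), (0.4036, -0.2743, 0.1609, 30, 3), (0.4158, -0.2861, 0.1429, 12, 30)]
357 [(0.392, -0.2864, 0.1428, 10, 195), (0.4036, -0.2755, 0.161, 130, 8), (0.4158, -0.2878, 0.1426, 11, 242)]
361 [(0.3922, -0.2861, 0.1457, 13, 227), (0.4035, -0.276, 0.1621, 105, 5), (0.4156, -0.288, 0.1447, 14, 239)]
365 [(0.3921, -0.2877, 0.1456, 14, 246), (0.4035, -0.2774, 0.162, 165, 5), (0.4154, -0.2877, 0.1474, 14, 255)]
369 [(0.3925, -0.2865, 0.1497, 13, 221), (0.4034, -0.2786, 0.1622, 135, 5), (0.4152, -0.288, 0.1491, 14, 255)]
373 [(0.3928, -0.286, 0.1525, 14, 243), (0.4033, -0.2797, 0.1625, 130, 8), (0.415, -0.2
[... 646 characters left out ...]
, (0.414, -0.288, 0.1629, 15, 253)]
401 [(0.3938, -0.2865, 0.1651, 14, 253), (0.407, -0.2159, 0.2556, 120, 8), (0.4138, -0.2876, 0.1651, 13, 239)]
405 [(0.394, -0.2859, 0.1675, 14, 232), (0.4028, -0.2893, 0.1639, 130, 8), (0.4136, -0.2874, 0.167, 14, 253)]
409 [(0.3941, -0.2864, 0.1687, 14, 250), (0.4027, -0.292, 0.1622, 9, 18), (0.4135, -0.2876, 0.1684, 14, 250)]
413 [(0.3942, -0.2864, 0.1702, 14, 235), (0.4029, -0.2873, 0.1696, 13, 241), (0.4133, -0.2874, 0.1703, 14, 255)]
417 [(0.3965, -0.2744, 0.186, 115, 51), (0.403, -0.2871, 0.1714, 13, 227), (0.4121, -0.2749, 0.1864, 103, 71)]
421 [(0.3967, -0.274, 0.1877, 130, 27), (0.4037, -0.274, 0.1881, 13, 156), (0.412, -0.2748, 0.1878, 120, 20)]
```

Emit:
play_rows --targets '[[[0.01, 0, 0.0005], [0, 0, 0]], [[0.03, 0, 0.0015], [0, 0, 0]], [[0.06, 0, 0.003], [0, 0, 0]], [[0.09, 0, 0.0045], [0, 0, 0]], [[0.12, 0, 0.006], [0, 0, 0]], [[0.15, 0.0005, 0.0075], [0, 0, 0]], [[0.18, 0.001, 0.009], [0, 0, 0]], [[0.21, 0.001, 0.0105], [0, 0, 0]], [[0.24, 0.001, 0.012], [0, 0, 0]], [[0.26, 0.001, 0.013], [0, 0, 0]], [[0.267, 0.001, 0.0135], [0, 0, 0]], [[0.267, 0.001, 0.0135], [0, 0, 0]], [[0.267, 0.001, 0.0135], [0, 0, 0]]]'

```text
time_s: 6.65
tool_pos: [0.4074, -0.2042, 0.1308]
orientation: [3.141, 0.0, 1.519]
ft_force: [-0.3, -0.2, -1.0]
grip_width: 0.485
grasp_force: 26.7
```

```bash
cat >> h.py <<'E'
def peg(c,p,d,x0=.408):
    W=world(c,d).reshape(480,640,3); h=cv2.cvtColor(p,cv2.COLOR_RGB2HSV)
    o=(d>0)&(h[...,0]>=4)&(h[...,0]<=18)&(h[...,1]>110)&(W[...,1]>-.32)&(W[...,1]<-.05)&(W[...,2]>.12)
    q=W[o]; print('tab pct',np.percentile(q,[2,50,98],axis=0).round(4).tolist())
    ty=np.median(q[:,1])
    b=(d>0)&(h[...,1]<70)&(W[...,1]<ty+.004)&(W[...,1]>ty)&(abs(W[...,0]-x0)>.008)&(abs(W[...,0]-x0)<.018)&(W[...,2]>.12)&(W[...,2]<.16); print('block top z',np.median(W[b][:,2]),b.sum())
    q=W[(d>0)&(W[...,2]>.135)&(W[...,2]<.19)&(abs(W[...,0]-x0)<.012)&(W[...,1]>ty+.006)&(h[...,1]<60)&(W[...,1]<-.1)]
    for y in np.arange(ty+.008,-.13,.004):
        s=q[abs(q[:,1]-y)<.002]
        if len(s)>3: print('  y%.3f n%d x %.4f (%.4f %.4f) z med %.4f p95 %.4f'%(y,len(s),np.median(s[:,0]),s[:,0].min(),s[:,0].max(),np.median(s[:,2]),np.percentile(s[:,2],95)))
    return W
E
python3 - <<'E'
from h import *
c,p,d=feel(6)
s=status.sense();print(s['time_s'],s['tool_pos'],s['orientation'])
cv2.imwrite('pics/w5.png',p[:,:,::-1]);np.savez('pics/w5.npz',p=p,d=d,**{k:np.array(v) for k,v in c.items()})
peg(c,p,d)
E
```

```text
F mean [-0.11  0.25 -0.98] +- [0.2  0.12 0.15]
6.95 [ 0.40731207 -0.20418873  0.13076935] [3.14153726e+00 3.91488740e-05 1.51848856e+00]
tab pct [[0.3931, -0.2091, 0.1316], [0.4087, -0.2072, 0.1549], [0.4221, -0.1989, 0.1679]]
block top z 0.13816829680145315 631
  y-0.199 n573 x 0.4067 (0.3962 0.4199) z med 0.1384 p95 0.1584
  y-0.195 n1543 x 0.4088 (0.3960 0.4200) z med 0.1856 p95 0.1896
  y-0.191 n460 x 0.4068 (0.3961 0.4180) z med 0.1577 p95 0.1896
  y-0.187 n291 x 0.4081 (0.4052 0.4111) z med 0.1569 p95 0.1580
  y-0.183 n295 x 0.4083 (0.4053 0.4112) z med 0.1566 p95 0.1580
  y-0.179 n312 x 0.4086 (0.4056 0.4114) z med 0.1565 p95 0.1576
  y-0.175 n310 x 0.4087 (0.4058 0.4116) z med 0.1563 p95 0.1576
  y-0.171 n329 x 0.4090 (0.4059 0.4118) z med 0.1561 p95 0.1573
  y-0.167 n348 x 0.4091 (0.4060 0.4120) z med 0.1559 p95 0.1572
  y-0.163 n349 x 0.4093 (0.4063 0.4122) z med 0.1556 p95 0.1567
  y-0.159 n337 x 0.4094 (0.4065 0.4124) z med 0.1555 p95 0.1566
  y-0.155 n202 x 0.4097 (0.4068 0.4124) z med 0.1597 p95 0.1648
  y-0.151 n367 x 0.4099 (0.4070 0.4127) z med 0.1686 p95 0.1700
  y-0.147 n275 x 0.4100 (0.4071 0.4128) z med 0.1684 p95 0.1698
```

View pics/w5.png

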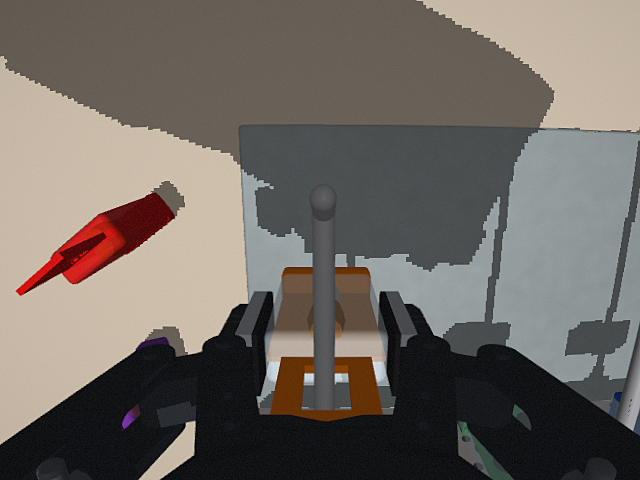

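Emit:
play_rows --targets '[[[0.01, 0, 0], [0, 0, 0]], [[0.03, 0, 0], [0, 0, 0]], [[0.06, 0, 0], [0, 0, 0]], [[0.09, 0, 0], [0, 0, 0]], [[0.12, 0, 0], [0, 0, 0]], [[0.14, 0, 0], [0, 0, 0]], [[0.15, 0, 0], [0, 0, 0]], [[0.154, 0, 0], [0, 0, 0]], [[0.154, 0, 0], [0, 0, 0]], [[0.154, 0, 0], [0, 0, 0]]]'

```text
time_s: 7.95
tool_pos: [0.4097, -0.1581, 0.1307]
orientation: [3.142, 0.0, 1.519]
ft_force: [-0.7, 0.3, -1.2]
grip_width: 0.491
grasp_force: 26.7
```

```bash
python3 - <<'E'
from h import *
c,p,d=feel(8)
s=status.sense();print(s['time_s'],s['tool_pos'],s['orientation'])
cv2.imwrite('pics/w6.png',p[:,:,::-1]);np.savez('pics/w6.npz',p=p,d=d,**{k:np.array(v) for k,v in c.items()})
W=peg(c,p,d,.4095)
cv2.imwrite('pics/w6c.png',cv2.resize(p[240:440,210:440,::-1],None,fx=3,fy=3))
for r in range(250,420,5):
  print(r,[ (W[r,cc]*1000).round(1).tolist() for cc in (300,325,350)])
E
```

```text
F mean [-0.18 -0.1  -1.29] +- [0.12 0.15 0.16]
8.35 [ 0.40969618 -0.15794702  0.13074857] [-3.14157826e+00  1.96090157e-05  1.51864288e+00]
tab pct [[0.3956, -0.1627, 0.1253], [0.4105, -0.1608, 0.1522], [0.4245, -0.1523, 0.1679]]
block top z 0.13813730821049414 623
  y-0.153 n398 x 0.4055 (0.3976 0.4215) z med 0.1377 p95 0.1679
  y-0.149 n1659 x 0.4101 (0.3976 0.4215) z med 0.1845 p95 0.1895
  y-0.145 n134 x 0.4022 (0.3977 0.4167) z med 0.1882 p95 0.1898
  y-0.141 n21 x 0.3977 (0.3975 0.3983) z med 0.1890 p95 0.1898
250 [[392.9, -163.0, 6.7], [409.3, -164.1, 5.9], [425.7, -164.9, 6.2]]
255 [[392.6, -166.5, 6.6], [409.1, -167.9, 5.0], [425.6, -168.1, 7.1]]
260 [[392.4, -169.8, 7.0], [408.9, -171.1, 5.8], [425.5, -172.0, 5.9]]
265 [[391.9, -174.2, 4.3], [408.7, -174.8, 5.2], [425.4, -175.6, 5.4]]
270 [[398.1, -152.1, 76.5], [410.1, -152.5, 77.1], [421.9, -152.9, 77.9]]
275 [[398.5, -152.5, 82.4], [410.1, -153.0, 82.5], [421.6, -153.9, 81.9]]
280 [[399.0, -152.2, 89.6], [410.1, -152.6, 89.9], [421.3, -153.9, 88.2]]
285 [[399.3, -152.3, 95.3], [410.1, -152.5, 96.2], [420.9, -154.0, 93.9]
[... 1299 characters left out ...]
.1, 145.1]]
375 [[402.1, -160.9, 148.3], [410.6, -147.6, 168.2], [417.5, -161.5, 148.6]]
380 [[402.4, -160.1, 152.1], [410.5, -148.6, 168.8], [417.3, -161.7, 150.9]]
385 [[402.4, -160.7, 153.7], [410.4, -149.8, 169.2], [417.1, -161.1, 154.2]]
390 [[402.5, -160.8, 155.9], [410.3, -151.7, 168.6], [417.0, -161.2, 156.4]]
395 [[402.7, -161.0, 157.9], [409.8, -161.8, 157.4], [416.9, -162.5, 157.0]]
400 [[402.9, -160.6, 160.7], [409.6, -164.8, 155.7], [421.7, -282.2, 6.9]]
405 [[403.0, -160.7, 162.6], [409.5, -166.7, 155.6], [421.6, -287.8, 5.6]]
410 [[403.1, -161.0, 164.4], [409.8, -161.1, 164.6], [416.5, -160.9, 165.4]]
415 [[403.4, -159.9, 167.7], [409.8, -160.6, 167.2], [416.4, -161.3, 166.9]]
```

View pics/w6c.png

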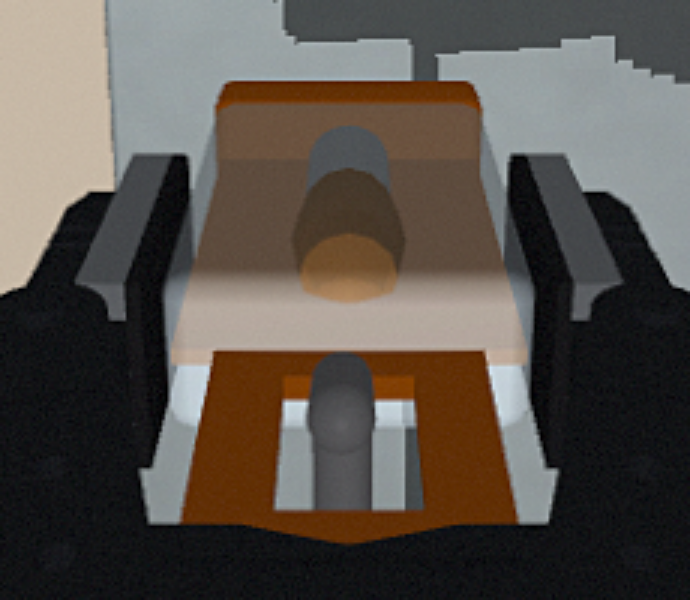

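Emit:
play_rows --targets '[[[0, 0, -0.004], [0, 0, 0]], [[0, 0, -0.008], [0, 0, 0]], [[0, 0, -0.012], [0, 0, 0]], [[0.002, 0, -0.0148], [0, 0, 0]], [[0.005, 0, -0.0148], [0, 0, 0]], [[0.008, 0, -0.0148], [0, 0, 0]], [[0.0117, 0, -0.0148], [0, 0, 0]], [[0.0117, 0, -0.0148], [0, 0, 0]], [[0.0117, 0, -0.0148], [0, 0, 0]]]'

```text
time_s: 9.25
tool_pos: [0.4099, -0.1543, 0.1352]
orientation: [-3.142, -0.0, 1.519]
ft_force: [0.2, -0.2, -1.7]
grip_width: 0.49
grasp_force: 26.7
```

```bash
python3 - <<'E'
from h import *
c,p,d=feel(8)
s=status.sense();print(s['time_s'],s['tool_pos'],s['orientation'])
np.savez('pics/w7.npz',p=p,d=d,**{k:np.array(v) for k,v in c.items()})
cv2.imwrite('pics/w7c.png',cv2.resize(p[240:440,210:440,::-1],None,fx=3,fy=3))
W=world(c,d).reshape(480,640,3)
for r in range(340,420,4):
  print(r,[ (W[r,cc]*1000).round(1).tolist()+p[r,cc].tolist() for cc in (300,325)])
E
```

```text
F mean [-0.26 -0.26 -0.97] +- [0.13 0.15 0.17]
9.65 [ 0.40989576 -0.15439438  0.13520405] [ 3.14157296e+00 -1.63494443e-05  1.51873655e+00]
340 [[402.0, -151.3, 142.1, 172, 160, 148], [410.2, -152.0, 141.5, 172, 138, 106]]
344 [[402.0, -152.1, 143.1, 180, 168, 156], [410.2, -152.6, 143.1, 181, 166, 158]]
348 [[401.7, -154.7, 141.3, 180, 166, 157], [410.1, -154.7, 142.1, 177, 167, 157]]
352 [[401.8, -155.2, 142.9, 176, 164, 153], [410.1, -155.5, 143.2, 177, 165, 155]]
356 [[401.7, -156.9, 142.6, 171, 150, 136], [410.0, -157.4, 142.6, 172, 152, 137]]
360 [[401.8, -157.1, 144.9, 95, 44, 0], [410.3, -151.8, 153.8, 56, 60, 67]]
364 [[401.9, -157.2, 146.9, 98, 45, 2], [410.4, -149.7, 159.1, 57, 56, 58]]
368 [[402.1, -157.2, 149.2, 98, 45, 7], [410.5, -147.9, 163.7, 55, 54, 57]]
372 [[402.4, -156.0, 153.2, 95, 43, 3], [410.6, -146.8, 167.2, 72, 73, 73]]
376 [[402.3, -157.1, 153.7, 101, 51, 19], [410.5, -148.5, 166.6, 78, 80, 81]]
380 [[402.6, -156.5, 156.5, 97, 49, 5], [410.5, -147.8, 169.3, 87, 85, 87]]
384 [[402.6, -156.8, 158.0, 95, 47, 0], [410.4, -149.4, 168.8, 92, 90, 94]]
388 [[402.7, -157.0, 159.8, 95, 45, 1], [410.4, -150.0, 169.7, 84, 84, 88]]
392 [[402.7, -157.7, 160.7, 96, 44, 0], [409.8, -161.0, 156.8, 87, 85, 88]]
396 [[403.0, -157.0, 163.4, 96, 47, 2], [409.7, -162.7, 156.5, 85, 86, 86]]
400 [[403.1, -156.9, 165.2, 94, 41, 0], [409.6, -164.2, 156.4, 85, 86, 90]]
404 [[403.1, -157.1, 166.7, 88, 32, 0], [409.5, -165.9, 156.1, 86, 84, 90]]
408 [[403.3, -157.0, 168.5, 93, 47, 10], [409.5, -166.3, 157.5, 85, 85, 90]]
412 [[403.4, -156.9, 170.2, 93, 41, 0], [410.0, -157.1, 170.4, 95, 45, 0]]
416 [[403.3, -157.9, 170.6, 86, 42, 11], [410.1, -156.7, 172.5, 96, 45, 0]]
```

View pics/w7c.png

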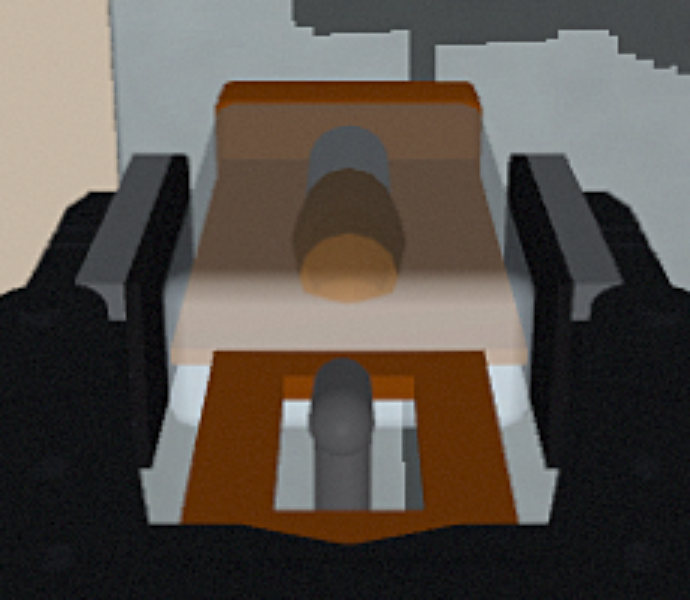

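Emit:
play_rows --targets '[[[0.002, 0, -0.0013], [0, 0, 0]], [[0.004, 0, -0.0013], [0, 0, 0]], [[0.006, 0, -0.0013], [0, 0, 0]], [[0.008, 0, -0.0013], [0, 0, 0]], [[0.01, 0, -0.0013], [0, 0, 0]], [[0.011, 0, -0.0013], [0, 0, 0]], [[0.011, 0, -0.0013], [0, 0, 0]]]'

```text
time_s: 10.35
tool_pos: [0.4101, -0.151, 0.1356]
orientation: [-3.142, -0.0, 1.519]
ft_force: [0.3, -0.1, -1.1]
grip_width: 0.487
grasp_force: 26.7
```

```bash
python3 - <<'E'
from h import *
feel(8);s=status.sense();print(s['time_s'],s['tool_pos'])
E
```

```text
F mean [ 0.32  0.03 -0.82] +- [0.18 0.14 0.11]
10.75 [ 0.4100517  -0.15108401  0.1355915 ]
```

Emit:
play_rows --targets '[[[0.001, 0, 0], [0, 0, 0]], [[0.003, 0, 0], [0, 0, 0]], [[0.005, 0, 0], [0, 0, 0]], [[0.005, 0, 0], [0, 0, 0]]]'

```text
time_s: 11.15
tool_pos: [0.4101, -0.1495, 0.1356]
orientation: [3.142, -0.0, 1.519]
ft_force: [0.5, -0.4, -0.7]
grip_width: 0.486
grasp_force: 26.7
```

```bash
python3 - <<'E'
from h import *
c,p,d=feel(8);s=status.sense();print(s['time_s'],s['tool_pos'])
W=world(c,d).reshape(480,640,3)
for r in range(350,416,4):
  print(r,[ (W[r,cc]*1000).round(1).tolist()+p[r,cc].tolist() for cc in (300,325)])
E
```

```text
F mean [ 0.22 -0.16 -0.97] +- [0.13 0.11 0.14]
11.55 [ 0.41015591 -0.14960177  0.13559602]
350 [[402.1, -149.5, 143.7, 177, 166, 156], [410.3, -150.0, 143.4, 179, 168, 158]]
354 [[402.0, -151.3, 143.2, 177, 166, 156], [410.2, -152.0, 142.7, 179, 167, 159]]
358 [[402.0, -152.1, 144.3, 92, 40, 0], [410.2, -152.9, 143.7, 95, 41, 0]]
362 [[402.1, -152.4, 146.2, 98, 51, 11], [410.2, -153.3, 145.5, 98, 48, 9]]
366 [[402.2, -152.5, 148.4, 96, 47, 4], [410.2, -153.4, 147.7, 129, 60, 0]]
370 [[402.4, -152.4, 150.7, 98, 45, 2], [410.2, -153.7, 149.4, 129, 61, 0]]
374 [[402.6, -152.0, 153.4, 98, 50, 9], [410.3, -152.1, 153.9, 58, 58, 60]]
378 [[402.6, -152.3, 155.0, 94, 43, 0], [410.4, -149.6, 159.5, 57, 57, 57]]
382 [[402.8, -152.0, 157.5, 99, 50, 10], [410.5, -147.3, 164.6, 54, 54, 56]]
386 [[403.0, -151.7, 159.9, 99, 48, 7], [410.5, -147.5, 166.1, 70, 67, 69]]
390 [[403.0, -152.2, 161.1, 95, 43, 3], [410.6, -147.3, 168.1, 80, 80, 84]]
394 [[403.3, -151.3, 164.1, 96, 45, 0], [410.5, -147.9, 169.0, 85, 84, 88]]
398 [[403.3, -151.7, 165.3, 95, 45, 4], [410.5, -149.0, 169.3, 86, 85, 89]]
402 [[403.4, -151.7, 167.0, 93, 40, 0], [410.4, -150.2, 169.4, 82, 81, 85]]
406 [[403.4, -152.9, 167.2, 92, 38, 0], [409.7, -162.4, 155.8, 83, 82, 84]]
410 [[403.7, -151.4, 170.7, 94, 43, 6], [410.3, -151.9, 170.4, 95, 54, 35]]
414 [[403.6, -152.4, 171.0, 95, 47, 0], [410.3, -152.7, 171.1, 96, 49, 7]]
```

Emit:
play_rows --targets '[[[0.0015, 0, -0.0003], [0, 0, 0]], [[0.003, 0, -0.0008], [0, 0, 0]], [[0.0045, 0, -0.0014], [0, 0, 0]], [[0.006, 0, -0.002], [0, 0, 0]], [[0.006, 0, -0.002], [0, 0, 0]], [[0.006, 0, -0.002], [0, 0, 0]]]'

```text
time_s: 12.15
tool_pos: [0.4102, -0.1478, 0.1362]
orientation: [-3.142, -0.0, 1.519]
ft_force: [-0.3, 0.1, -0.8]
grip_width: 0.485
grasp_force: 26.7
```

```bash
python3 - <<'E'
from h import *
feel(8);s=status.sense();print(s['time_s'],s['tool_pos'])
E
```

```text
F mean [-0.09  0.17 -1.01] +- [0.15 0.14 0.12]
12.55 [ 0.4102348  -0.14778547  0.13618   ]
```

Emit:
play_rows --targets '[[[0.0015, 0, -0.0008], [0, 0, 0]], [[0.003, 0, -0.0016], [0, 0, 0]], [[0.005, 0, -0.0027], [0, 0, 0]], [[0.005, 0, -0.0027], [0, 0, 0]], [[0.005, 0, -0.0027], [0, 0, 0]]]'

```text
time_s: 13.05
tool_pos: [0.4103, -0.1463, 0.137]
orientation: [-3.142, 0.0, 1.519]
ft_force: [-0.4, -0.8, -1.6]
grip_width: 0.488
grasp_force: 26.7
```

```bash
python3 - <<'E'
from h import *
c,p,d=feel(8);s=status.sense();print(s['time_s'],s['tool_pos'])
W=world(c,d).reshape(480,640,3)
for r in range(362,424,4):
  print(r,[ (W[r,cc]*1000).round(1).tolist()+p[r,cc].tolist() for cc in (300,325)])
E
```

```text
F mean [-0.16  0.1  -0.67] +- [0.18 0.16 0.13]
13.45 [ 0.41028191 -0.1462823   0.13698475]
362 [[402.2, -149.3, 147.3, 95, 45, 4], [410.4, -149.1, 148.3, 97, 49, 8]]
366 [[402.4, -149.3, 149.6, 96, 45, 0], [410.4, -149.5, 149.9, 130, 63, 0]]
370 [[402.6, -149.0, 152.2, 99, 51, 11], [410.3, -150.6, 150.5, 125, 60, 4]]
374 [[402.6, -149.6, 153.5, 99, 50, 12], [410.0, -156.3, 144.4, 201, 221, 230]]
378 [[402.9, -148.6, 157.1, 95, 43, 4], [409.9, -157.3, 145.2, 119, 123, 129]]
382 [[402.9, -149.0, 158.5, 98, 47, 11], [410.3, -150.5, 156.9, 56, 56, 57]]
386 [[402.9, -149.8, 159.4, 98, 47, 2], [410.4, -148.7, 161.3, 59, 56, 59]]
390 [[403.2, -149.1, 162.2, 100, 51, 19], [410.6, -146.8, 165.8, 56, 57, 58]]
394 [[403.3, -149.2, 163.9, 96, 46, 1], [410.5, -147.7, 166.3, 72, 72, 72]]
398 [[403.4, -149.2, 165.6, 94, 43, 0], [410.5, -147.2, 168.7, 83, 83, 83]]
402 [[403.5, -149.4, 167.2, 93, 42, 0], [410.5, -148.7, 168.5, 88, 87, 90]]
406 [[403.7, -148.3, 170.3, 90, 37, 0], [410.5, -148.5, 170.4, 86, 85, 87]]
410 [[403.8, -148.4, 171.7, 93, 44, 0], [410.4, -149.7, 170.6, 94, 51, 30]]
414 [[403.8, -149.2, 172.3, 95, 45, 0], [410.4, -149.1, 172.8, 96, 48, 7]]
418 [[405.8, -136.4, 189.0, 15, 13, 17], [410.5, -148.2, 175.5, 97, 48, 3]]
422 [[406.0, -135.8, 190.9, 16, 18, 22], [411.1, -137.6, 189.2, 10, 17, 22]]
```

Emit:
play_rows --targets '[[[0.002, 0, -0.0013], [0, 0, 0]], [[0.004, 0, -0.003], [0, 0, 0]], [[0.007, 0, -0.005], [0, 0, 0]], [[0.01, 0, -0.007], [0, 0, 0]], [[0.014, 0, -0.009], [0, 0, 0]], [[0.018, 0, -0.011], [0, 0, 0]], [[0.023, 0, -0.015], [0, 0, 0]], [[0.03, 0, -0.02], [0, 0, 0]], [[0.045, 0, -0.03], [0, 0, 0]], [[0.07, 0, -0.05], [0, 0, 0]], [[0.1, 0, -0.075], [0, 0, 0]], [[0.13, 0, -0.1], [0, 0, 0]], [[0.15, 0, -0.1], [0, 0, 0]], [[0.15, 0, -0.1], [0, 0, 0]]]'

```text
time_s: 14.85
tool_pos: [0.4129, -0.1005, 0.1672]
orientation: [3.141, 0.0, 1.52]
ft_force: [0.2, 0.1, -1.3]
grip_width: 0.491
grasp_force: 26.7
```

```bash
python3 - <<'E'
from h import *
c,p,d=feel(4)
# caddy from top & scene cameras
for n in ['top','scene']:
    c,p,d=grab(n); W=world(c,d).reshape(480,640,3); h=cv2.cvtColor(p,cv2.COLOR_RGB2HSV)
    near=(d>0)&(np.hypot(W[...,0]-.4916,W[...,1]-.154)<.075)
    q=W[near&(abs(W[...,2]-.039)<.005)&(h[...,1]<70)]; 
    print(n,'caddy',cv2.minAreaRect((q[:,:2]*1000).astype(np.float32)),len(q))
    print(np.percentile(W[near][:,2],[50,99,99.9]))
Y=1.519-.252
go([.4815,.1235,.17],[np.pi,0,Y])
E
```

```text
F mean [-0.4  -0.22 -1.1 ] +- [0.24 0.21 0.16]
top caddy ((491.7119445800781, 153.89089965820312), (107.62892150878906, 61.26165008544922), 72.28251647949219) 634
[0.0016985  0.0526531  0.05629688]
scene caddy ((493.3069763183594, 155.8470458984375), (107.6343765258789, 62.99293518066406), 73.26384735107422) 903
[0.00204711 0.05157861 0.05434524]
now 15.15 [ 0.4125 -0.1016  0.1668] [-3.1412 -0.      1.5184] q [-0.24  0.1  -0.39  1.08 -0.    1.38] F [ 0.05 -0.81 -0.69]
shift [0.7612, 0.1904, -0.0108] turn [-0.0009, 0.0001, 0.5028]
```

Emit:
play_rows --targets '[[[0.05, 0.012, 0], [0, 0, 0]], [[0.14, 0.036, 0], [0, 0, 0.1]], [[0.25, 0.064, -0.005], [0, 0, 0.2]], [[0.36, 0.092, -0.01], [0, 0, 0.3]], [[0.47, 0.12, -0.01], [0, 0, 0.4]], [[0.58, 0.148, -0.01], [0, 0, 0.503]], [[0.67, 0.17, -0.01], [0, 0, 0.503]], [[0.73, 0.184, -0.01], [0, 0, 0.503]], [[0.76, 0.192, -0.01], [0, 0, 0.503]], [[0.769, 0.194, -0.01], [0, 0, 0.503]], [[0.769, 0.194, -0.01], [0, 0, 0.503]], [[0.769, 0.194, -0.01], [0, 0, 0.503]]]'

```text
time_s: 16.35
tool_pos: [0.4826, 0.1252, 0.17]
orientation: [-3.142, 0.0, 1.266]
ft_force: [0.6, -0.2, -0.9]
grip_width: 0.483
grasp_force: 26.7
```

```bash
python3 - <<'E'
from h import *
c,p,d=feel(6)
cv2.imwrite('pics/w8.png',p[:,:,::-1]);np.savez('pics/w8.npz',p=p,d=d,**{k:np.array(v) for k,v in c.items()})
s=status.sense();print(s['tool_pos'],s['orientation'],s['grip_width'])
W=world(c,d).reshape(480,640,3); h=cv2.cvtColor(p,cv2.COLOR_RGB2HSV)
q=W[(d>0)&(abs(W[...,2]-.04)<.004)&(h[...,1]<70)&(W[...,1]>.05)&(np.hypot(W[...,0]-.4916,W[...,1]-.154)<.075)]
print('caddy',cv2.minAreaRect((q[:,:2]*1000).astype(np.float32)),len(q),np.median(q[:,2]))
E
```

```text
F mean [ 0.15  0.2  -1.02] +- [0.22 0.37 0.17]
[0.48275355 0.12572811 0.1700852 ] [ 3.14145352e+00 -4.29846295e-05  1.26688005e+00] 0.48735342939929505
caddy ((493.7521667480469, 153.8665771484375), (106.04924774169922, 60.50111389160156), 72.55030822753906) 4052 0.040109566464168744
```

View pics/w8.png

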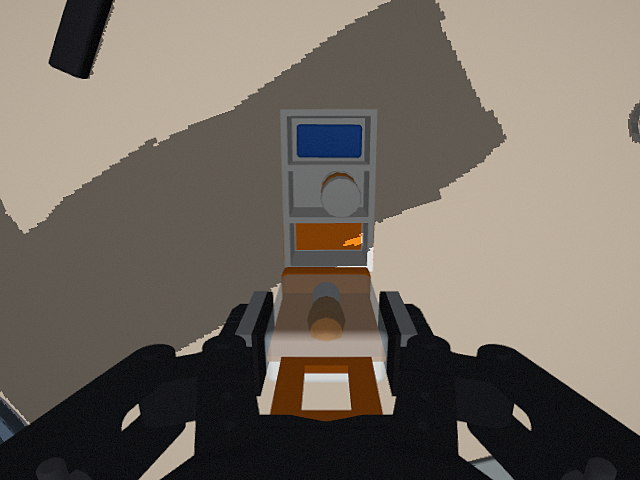

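Emit:
play_rows --targets '[[[0.002, 0.007, 0.04], [0, 0, 0]], [[0.002, 0.007, 0.1], [0, 0, 0]], [[0.002, 0.007, 0.15], [0, 0, 0]], [[0.002, 0.007, 0.19], [0, 0, 0]], [[0.002, 0.007, 0.22], [0, 0, 0]], [[0.002, 0.007, 0.25], [0, 0, 0]], [[0.002, 0.007, 0.28], [0, 0, 0]], [[0.002, 0.007, 0.305], [0, 0, 0]], [[0.002, 0.007, 0.325], [0, 0, 0]], [[0.002, 0.007, 0.333], [0, 0, 0]], [[0.002, 0.007, 0.333], [0, 0, 0]], [[0.002, 0.007, 0.333], [0, 0, 0]]]'

```text
time_s: 17.85
tool_pos: [0.4852, 0.126, 0.0704]
orientation: [3.141, -0.0, 1.267]
ft_force: [0.1, -0.3, -0.9]
grip_width: 0.488
grasp_force: 26.7
```

```bash
python3 - <<'E'
from h import *
c,p,d=feel(8)
s=status.sense();print(s['time_s'],s['tool_pos'],s['orientation'])
cv2.imwrite('pics/w9.png',p[:,:,::-1])
c,p,d=grab('scene'); cv2.imwrite('pics/s9.png',cv2.resize(p[270:450,310:490,::-1],None,fx=3.3,fy=3.3))
E
```

```text
F mean [ 0.28  0.11 -1.04] +- [0.17 0.2  0.16]
18.25 [0.48497962 0.12598379 0.07016748] [ 3.14148934e+00 -4.69860512e-05  1.26732747e+00]
```

View pics/w9.png

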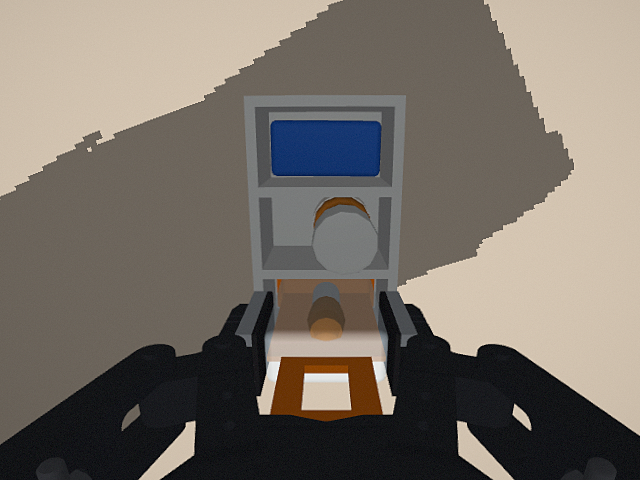

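The pack is inside the pocket, centred, and nothing is touching. Lowering to contact.

Emit:
play_rows --targets '[[[0, 0, 0.003], [0, 0, 0]], [[0, 0, 0.006], [0, 0, 0]], [[0, 0, 0.008], [0, 0, 0]], [[0, 0, 0.01], [0, 0, 0]], [[0, 0, 0.01], [0, 0, 0]], [[0, 0, 0.01], [0, 0, 0]]]'

```text
time_s: 18.9
tool_pos: [0.4849, 0.126, 0.0671]
orientation: [-3.142, 0.0, 1.267]
ft_force: [-0.8, -0.0, -1.7]
grip_width: 0.487
grasp_force: 26.7
```

```bash
python3 - <<'E'
from h import *
feel(6);s=status.sense();print(s['time_s'],s['tool_pos'])
E
```

```text
F mean [-0.03  0.05 -0.94] +- [0.28 0.09 0.18]
19.2 [0.48496642 0.125989   0.06713301]
```

Emit:
play_rows --targets '[[[0, 0, 0.001], [0, 0, 0]], [[0, 0, 0.002], [0, 0, 0]], [[0, 0, 0.002], [0, 0, 0]]]'

```text
time_s: 19.5
tool_pos: [0.485, 0.126, 0.0668]
orientation: [3.141, -0.0, 1.267]
ft_force: [-2.5, -0.1, 6.3]
grip_width: 0.486
grasp_force: 27.5
```

```bash
python3 - <<'E'
from h import *
feel(6);s=status.sense();print(s['time_s'],s['tool_pos'])
E
```

```text
F mean [-2.18 -0.53  5.55] +- [0.16 0.26 0.11]
19.8 [0.48501199 0.12597128 0.06678855]
```

Emit:
play_rows --targets '[[[0, 0, 0], [0, 0, 0]], [[0, 0, 0], [0, 0, 0]], [[0, 0, 0], [0, 0, 0]], [[0, 0, 0], [0, 0, 0]]]' --fingers 0.4

```text
time_s: 20.2
tool_pos: [0.485, 0.1259, 0.0665]
orientation: [-3.142, 0.0, 1.267]
ft_force: [-0.4, 0.5, 0.7]
grip_width: 0.597
grasp_force: 0.0
```

Emit:
play_rows --targets '[[[0, 0, 0], [0, 0, 0]], [[0, 0, 0], [0, 0, 0]], [[0, 0, 0], [0, 0, 0]], [[0, 0, 0], [0, 0, 0]], [[0, 0, 0], [0, 0, 0]], [[0, 0, -0.02], [0, 0, 0]], [[0, 0, -0.07], [0, 0, 0]], [[0, 0, -0.15], [0, 0, 0]], [[0, 0, -0.25], [0, 0, 0]], [[0, 0, -0.35], [0, 0, 0]], [[0, 0, -0.4], [0, 0, 0]], [[0, 0, -0.4], [0, 0, 0]]]' --fingers 0

```text
time_s: 21.4
tool_pos: [0.4861, 0.1263, 0.189]
orientation: [3.138, -0.002, 1.267]
ft_force: [0.6, -0.2, -0.5]
grip_width: 0.999
grasp_force: 0.0
```

```bash
python3 - <<'E'
from h import *
c,p,d=feel(4)
s=status.sense();print(s['time_s'],s['tool_pos'],s['grip_width'])
W=world(c,d).reshape(480,640,3); h=cv2.cvtColor(p,cv2.COLOR_RGB2HSV)
o=(d>0)&(h[...,0]>=4)&(h[...,0]<=18)&(h[...,1]>110)&(np.hypot(W[...,0]-.4836,W[...,1]-.1214)<.03)
for lo,hi in ((.1,.115),(.08,.1),(.072,.08)):
    q=W[o&(W[...,2]>lo)&(W[...,2]<hi)]
    if len(q): print(lo,len(q),np.median(q,0).round(4),np.percentile(q,98,axis=0).round(4))
cv2.imwrite('pics/w10.png',p[:,:,::-1])
E
```

```text
F mean [-0.04 -0.22 -0.04] +- [0.28 0.14 0.2 ]
21.6 [0.48443269 0.12583967 0.18560311] 1.0002344173498865
0.1 542 [0.4841 0.1219 0.108 ] [0.4977 0.1267 0.1099]
0.08 293 [0.4818 0.1213 0.0902] [0.4981 0.1269 0.0998]
0.072 260 [0.4843 0.1221 0.0775] [0.4979 0.1311 0.0799]
```

View pics/w10.png

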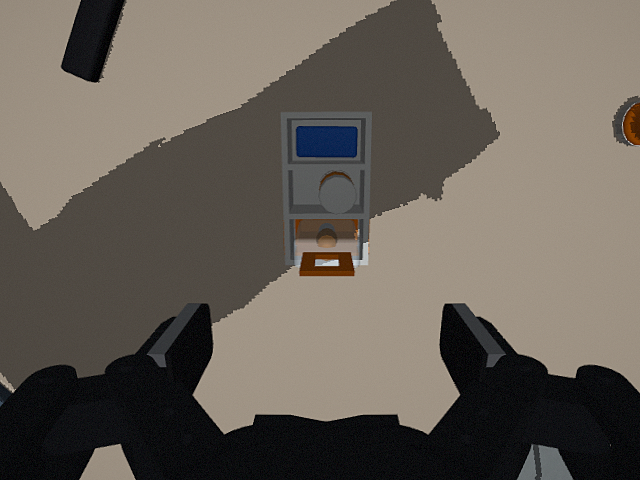

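The pack stands upright in the pocket: its tab top is at z≈0.108–0.109 m, as it should be, over (0.484, 0.122). The gripper is clear.

```bash
python3 -c "
from station import job
print(job.job_done())"
```

```text
the job is handed in; nothing more can be done
None
```

The orange bulb pack is off its peg, standing upright and released in the orange-marked pocket of the caddy, and the job is handed in; no contact with the peg showed in the force readings while sliding it off, and no verdict was shown.

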